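Click the filter selector to green and press the shutter button

ROBOT

A 7-joint arm with a two-finger parallel gripper is mounted at the origin on the work surface. World frame = base frame: x ahead of the robot, y to its left, z up, the work surface at z = 0. Lengths are in m, angles in rad, forces in N, time in s.
With the tool pointing down it reaches from about 0.35 to 0.9 m from the base axis. Payload 8.1 kg.
Tool frame: the origin (TCP) lies at the very end of the fingers, on their centre line; the grasp point (between the pads) lies 19 mm behind it; z points along the fingers, y is the direction in which the jaws open and shut (so a half turn about z gives the same grasp; the last joint's range is limited). The gripper opens to 85 mm and grips with 20 to 120 N. Pads are 22 mm wide; open, the fingers measure 114 mm over their backs; the gripper's body (76 mm by 85 mm) begins 54 mm behind the grasp point. The pads swing forward as they close: fully open they stand 13 mm farther back than shut.
Start: joints at [1.032, 0.434, 0.025, 1.573, -0.012, 1.134, -0.075], TCP at [0.264, -0.567, 0.231] pointing down, gripper open.
Joint ranges: [-2.62, 2.62], [-0.44, 2.09], [-1.27, 1.32], [0.08, 2.57], [-1.32, 4.46], [0.12, 2], [-2.74, 2.74]. Speed limits (rad/s): [2.22, 2.22, 3.01, 3.01, 3.14, 3.14, 3.14].

INTERFACE

Orientations are given as a rotation vector (axis times angle).
In Python, from rig import r, effector, camera gives the robot as it stands. Calls block until the motion is done:
- r.move_ptp(position, orientation): joint-space move of the TCP to a pose.
- r.move_l(position, frame=None, feed=0.15): straight line of the TCP; frame=None keeps the orientation; feed is the mean speed in m/s.
- r.move_joints(angles): joint-space move.
- effector.open_gripper() and effector.close(grasp_force=None): open the fingers fully, or close them until they stop; grasp_force is the grip in N (None keeps the last).
- r.sleep(seconds).
- r.solve_ik(position, orientation): joint angles nearest the present ones, or None.
- camera(name): name is "scene" or "side" or "wrist"; returns a dict with "img" (420x560x3 uint8, red, green, blue), "K" (3x3 intrinsics, pixels), "camera_from_world" (4x4, takes a point from world to camera coordinates). Camera axes: x right, y down, z forward; pixel columns grow to the right and rows downward; lengths in m; the calibration is good to about 2 mm. The wrist camera is an equidistant fisheye: a pixel r from the principal point sees the ray r / f radians off the axis. A picture is of the moment at which its call begins. There is no depth.
A pose or a line that the arm cannot do raises r.MotionError and nothing moves.
- r.close_job(): hands the job in, once; it reports no verdict.
Readings, each from a call of its own:
- r.current_clock(): time.
- r.current_joints(): joint angles.
- r.current_dq(): joint speeds.
- r.current_joint_torque(): joint torques, N m.
- r.current_eef_pos(): TCP position.
- r.current_eef_rot(): TCP orientation.
- r.current_ft_force(): force on the tool from outside, world axes, zero at the start.
- r.current_ft_torque(): the same for the moment, N m.
- r.current_width(): finger opening in m.
Only numpy, scipy, OpenCV 4.12 (cv2) and the standard library are available. Lean on these libraries where they do the work, as an engineer would, in place of code of your own. Each camera call takes 0.05 s, during which the arm holds its last target. There are 200 camera calls.

TASK

On the filter-wheel console, push the black selector's wing round clockwise with a fingertip, click by click, gently and without gripping it, until it rests in the click position where it points at the green cap. Only then press the white button on the shutter box down with a fingertip and let it spring back. Leave everything else standing where it is.

Things in the scene. Friction and masses are not known exactly. Their poses are not given: they have to be found in the camera images.
- selector_axis (a point): the selector's turning axis, vertical, where it meets the flat grey top of the filter-wheel console (a white, grey-topped box 220 x 260 x 65 mm high with a green foot band, fixed to the table). This point is at the height of the console's top. Round it lie eight click positions 30 degrees (0.524 rad) apart on a ring of 75 mm radius, marked by small flat white dots; four of them carry a coloured cap
- selector_aim (a point): the point on the wing's line, 75 mm out from the axis and 6 mm above the console's top: it turns with the selector and hangs over the ring of caps, so it is over the centre of the cap that the wing points at
- selector_push (a point): on the selector's wing 43 mm out from the axis, on its centre line, 30 mm above the console's top: a good place to push its side. The selector is black: a hub 30 mm in radius and 13 mm high, with an upright radial wing 10 mm thick and with its top 43 mm above the console's top, from 25 mm behind the axis to 55 mm out on the pointing end (white stripe on that end); beyond the hub the wing's lower edge is 9 mm above the console's top
- selector (a joint): angle of the selector in rad: grows clockwise seen from above, 0 at the first position and 0.524 more for every click, stop at 3.67 (eighth position). Detents pull it into the nearest position (about 0.06 N m, or 1.5 N at 43 mm, to get over a crest half-way between two; past it the selector jumps on by itself to the next position and rests there). It starts at one of the first three positions, and the caps are at the fifth to eighth
- cap_green: the green cap: a fixed disc 20 mm across and 6 mm high on the console's top at one of the fifth to eighth positions; origin at the centre of its underside. Red, yellow and blue caps like it mark the other three; which is where varies
- shutter_top (a point): centre of the top of the white round push button (32 mm across, spring-loaded, 6 mm travel, 4 N when fully down) standing on the grey shutter box (90 x 80 x 50 mm high, fixed to the table)
- shutter (a joint): travel of the shutter button in m, 0 up, 0.006 fully down; it springs back up. It counts as pressed beyond 0.004
- lens_cell: loose aluminium lens cell, 25 mm across, 18 mm high, standing on the console's top; origin at the centre of its underside; leave alone
- objective: loose brass objective, 34 mm across, 45 mm high, standing on the console's top; origin at the centre of its underside; leave alone
- stub_jar: loose clear jar with orange lid, 40 mm across, 45 mm high, on the table behind the shutter box; origin at the centre of its underside; leave alone
- cleaner: loose white bottle with blue cap, 54 mm across, 140 mm high, at the right; origin at the centre of its underside; leave alone
- slide_box: loose blue box of slides, 85 x 180 x 28 mm, at the left; origin at the centre of its underside; leave alone
- mug: loose blue mug, 80 mm across, 90 mm high, on the left; origin at the centre of its underside; leave alone
- gamepad: loose black gamepad, about 95 x 150 x 35 mm, on the right; origin under its middle; leave alone

How it is judged:
By the outcome, as a careful person would: the job done as asked, in the order asked, and still so for the second after the job is handed in, with the robot touching nothing.
It also fails if it takes over 61 s, if anything falls off the work surface, if the arm or the gripper's body presses on something with over 40 N, if the wrist force passes 120 N, or if a joint passes its speed limit or range.

## Working session

There is one attempt and no reset: what is moved stays moved. The work goes in short steps, each a Python script; the robot and the scene stay as the last script left them, time stands still between calls to the robot, and variables do not carry over. Pictures are saved under pics/ and viewed, about 8 in all and at most 12, crops included, and the job is handed in when it is done.

```bash
ls; mkdir -p pics; python3 - <<'E'
from rig import r,effector,camera
import cv2,numpy as np,pickle
d={n:camera(n) for n in("scene","side","wrist")}
pickle.dump(d,open("d0.pkl","wb"))
for n in d: cv2.imwrite(f"pics/{n}0.png",d[n]["img"][:,:,::-1]); print(n,d[n]["K"].tolist(),d[n]["camera_from_world"].round(3).tolist())
print(r.current_clock(),r.current_eef_rot(),r.current_width())
E
```

```text
pics
scene [[392.4229637534016, 0.0, 275.80796655351736], [0.0, 392.4229637534016, 207.03459667170839], [0.0, 0.0, 1.0]] [[0.303, 0.953, 0.001, -0.122], [0.674, -0.213, -0.707, -0.297], [-0.673, 0.215, -0.707, 1.668], [0.0, 0.0, 0.0, 1.0]]
side [[417.2328507674897, 0.0, 275.8687353315867], [0.0, 417.2328507674897, 208.52014723389226], [0.0, 0.0, 1.0]] [[-0.996, -0.094, -0.01, 0.518], [-0.056, 0.68, -0.731, 0.121], [0.076, -0.727, -0.682, 1.125], [0.0, 0.0, 0.0, 1.0]]
wrist [[325.19226210127806, 0.0, 276.64537624688955], [0.0, 325.19226210127806, 214.62823533350766], [0.0, 0.0, 1.0]] [[0.421, -0.907, -0.001, -0.625], [-0.875, -0.407, 0.262, -0.033], [-0.238, -0.11, -0.965, 0.379], [0.0, 0.0, 0.0, 1.0]]
0.15 [-3.06619065e+00 -6.78755472e-01  5.84586898e-04] 0.08540806264100508
```

View pics/scene0.png

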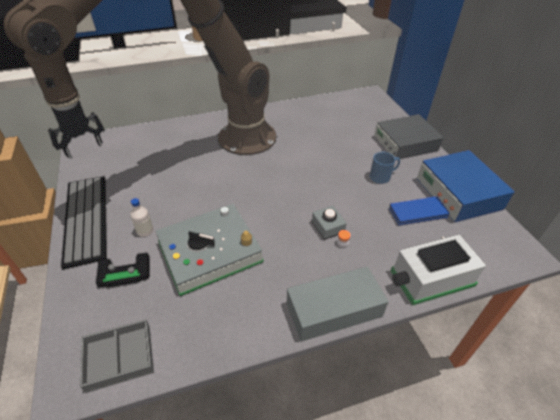

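View pics/side0.png

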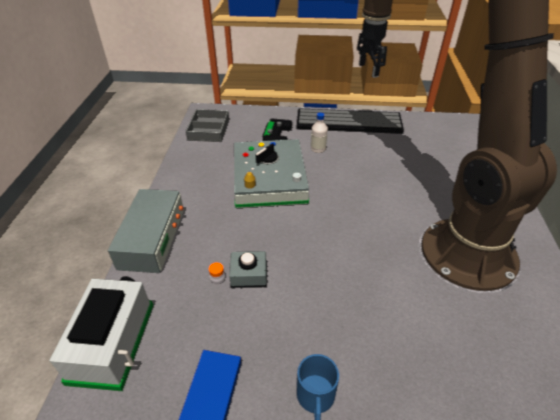

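```bash
cat > h.py <<'E'
import numpy as np,cv2
def ray(c,uv,fish=False):
    K=c["K"];T=c["camera_from_world"]
    x=np.array([(uv[0]-K[0,2])/K[0,0],(uv[1]-K[1,2])/K[1,1]])
    if fish:
        t=np.linalg.norm(x); d=np.r_[x/t*np.sin(t),np.cos(t)] if t>0 else np.array([0,0,1.])
    else: d=np.r_[x,1]
    R=T[:3,:3]; return -R.T@T[:3,3],R.T@d
def plane(c,uv,z,fish=False):
    o,d=ray(c,uv,fish); return (o+d*(z-o[2])/d[2])
def blobs(img,lo,hi,box,amin=4):
    u0,v0,u1,v1=box
    hsv=cv2.cvtColor(img,cv2.COLOR_RGB2HSV)[v0:v1,u0:u1]
    m=cv2.inRange(hsv,np.array(lo),np.array(hi))
    n,l,s,ce=cv2.connectedComponentsWithStats(m)
    return [(ce[i]+[u0,v0],s[i,4]) for i in range(1,n) if s[i,4]>=amin]
COL=dict(red=((0,150,80),(7,255,255)),yellow=((22,150,120),(33,255,255)),green=((50,120,60),(85,255,255)),blue=((108,150,60),(130,255,255)))
def fit(P,pos):
    """axis & phase from points P (xy) at click positions pos: p=c+.075*(cos(a0-k*30deg),sin)"""
    from scipy.optimize import least_squares
    P=np.array(P);k=np.array(pos)
    f=lambda q:(q[:2]+.075*np.c_[np.cos(q[2]-k*np.pi/6),np.sin(q[2]-k*np.pi/6)]-P).ravel()
    best=min((least_squares(f,np.r_[P.mean(0),a]) for a in(0,1.5,3,4.5)),key=lambda s:s.cost)
    return best.x,best.fun
E
python3 - <<'E'
import pickle,cv2,numpy as np
from h import *
d=pickle.load(open("d0.pkl","rb"))
for n,box in(("scene",(160,200,265,285)),("side",(230,135,310,210))):
    c=d[n];P=[]
    for k in("red","green","yellow","blue"):
        b=blobs(c["img"],*COL[k],box); b=[(x,a) for x,a in b]
        print(n,k,[(x.round(1).tolist(),int(a),plane(c,x,.069)[:3].round(4).tolist()) for x,a in b])
a=d["scene"]["img"][200:290,155:270,::-1];b=d["side"]["img"][135:210,225:315,::-1]
a=cv2.resize(a,None,fx=5,fy=5,interpolation=2)[:450];b=cv2.resize(b,None,fx=5,fy=5,interpolation=2)
cv2.imwrite("pics/a.png",a);cv2.imwrite("pics/b.png",b)
c=d["scene"];print(plane(c,(330,214),.058)); c=d["side"];print(plane(c,(248,260),.058))
E
```

```text
scene red [([199.7, 261.7], 19, [0.647, -0.3055, 0.069])]
scene green [([186.1, 261.4], 17, [0.6342, -0.3423, 0.069])]
scene yellow [([175.9, 255.6], 17, [0.6043, -0.3674, 0.069])]
scene blue [([171.8, 246.2], 13, [0.5657, -0.3742, 0.069])]
side red [([245.1, 154.4], 17, [0.6483, -0.307, 0.069])]
side green [([250.9, 148.2], 15, [0.6345, -0.3431, 0.069]), ([271.5, 203.5], 201, [0.5393, -0.0795, 0.069])]
side yellow [([260.8, 144.3], 19, [0.6044, -0.368, 0.069])]
side blue [([272.6, 143.1], 9, [0.5661, -0.3781, 0.069])]
[0.57514445 0.12855572 0.058     ]
[0.57793431 0.12168144 0.058     ]
```

View pics/a.png

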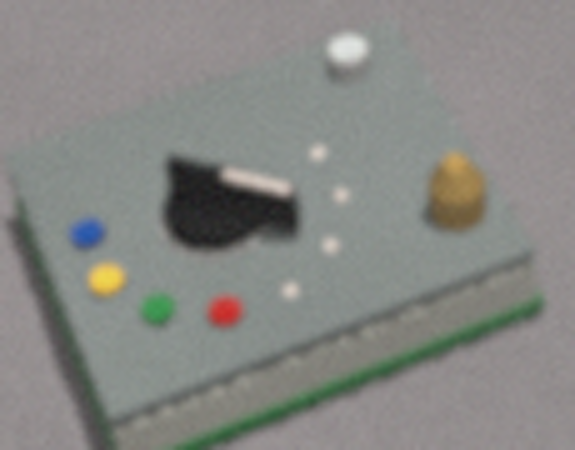

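```bash
cat >> h.py <<'E'
from scipy.spatial.transform import Rotation as Ro
def down(xang):
    """tool down, tool x axis at world angle xang"""
    c,s=np.cos(xang),np.sin(xang)
    return Ro.from_matrix(np.array([[c,s,0],[s,-c,0],[0,0,-1.]])).as_rotvec()
E
python3 - <<'E'
import pickle
from h import *
from rig import r
d=pickle.load(open("d0.pkl","rb"))
s,t=d["scene"],d["side"]
caps=[]
for k in("red","green","yellow","blue"):
    a=plane(s,blobs(s["img"],*COL[k],(160,200,265,285))[0][0],.069)
    b=plane(t,blobs(t["img"],*COL[k],(230,135,310,165))[0][0],.069)
    caps.append(((a+b)/2)[:2])
f=lambda x,y:(155+(x+.5)/5-.5,200+(y+.5)/5-.5)
dots=[plane(s,f(*p),.065)[:2] for p in((318,153),(341,195),(331,245),(290,290))]
q,res=fit(dots+caps,range(8));print("axis",q,"res mm",(res*1e3).round(1).tolist())
q2,_=fit(caps,range(4,8));print(q2)
a=plane(s,f(224,176),.108)[:2];b=plane(s,f(290,189),.108)[:2]
print("stripe",a,b,"dir",np.arctan2(*(b-a)[::-1]),"ang from axis",np.arctan2(*(b-q[:2])[::-1]),"k",(q[2]-np.arctan2(*(b-q[:2])[::-1]))/np.pi*6,np.linalg.norm(b-q[:2]))
print("obj",plane(s,f(456,215),.065)-np.r_[q[:2],0],"lens",plane(s,f(348,50),.083)-np.r_[q[:2],0])
# shutter button top (white, low sat)
for n,c,box in(("scene",s,(315,200,348,236)),("side",t,(232,245,268,285))):
    print(n,[(x.round(1),int(ar),plane(c,x,.062)) for x,ar in blobs(c["img"],(0,0,170),(180,70,255),box)])
for side in(0,np.pi):
    for k in np.arange(0,5,1):
        an=q[2]-k*np.pi/6; e=np.array([np.cos(an),np.sin(an)]);n=np.array([-e[1],e[0]])
        p=np.r_[q[:2]+.043*e+.024*n,.09]
        j=r.solve_ik(p,down(an+np.pi/2+side));print(side,k,None if j is None else np.round(j,2))
E
```

```text
axis [ 0.57253504 -0.29965131  2.00870917] res mm [-0.5, -1.2, 0.2, -0.7, 0.6, -0.1, 0.1, -0.3, -0.4, 0.2, -0.3, 0.1, -0.0, 0.1, 0.2, 1.8]
[ 0.57230941 -0.30051398  2.0159979 ]
stripe [ 0.58119324 -0.28976799] [ 0.60252568 -0.25520206] dir 1.0178602794426779 ang from axis 0.9772415079890266 k 1.9699581209694843 0.05362065257756373
obj [0.04232401 0.13765521 0.065     ] lens [-0.09523945  0.10358915  0.083     ]
scene [(array([329.7, 212.4]), 65, array([0.57156477, 0.1284783 , 0.062     ]))]
side [(array([247. , 257.6]), 106, array([0.58084916, 0.11752092, 0.062     ]))]
0 0 [ 1.05  0.8  -1.07  1.74  0.78  1.1   1.72]
0 1 [ 0.74  0.63 -0.59  1.73  0.43  0.91  1.46]
0 2 [ 0.65  0.64 -0.5   1.68  0.37  0.92  0.97]
0 3 [ 0.57  0.65 -0.38  1.62  0.28  0.93  0.53]
0 4 [ 0.51  0.67 -0.27  1.56  0.2   0.94  0.1 ]
3.141592653589793 0 [ 0.44  0.54 -0.08  1.79  0.05  0.81 -0.8 ]
3.141592653589793 1 [ 0.34  0.55  0.01  1.77 -0.01  0.82 -1.3 ]
3.141592653589793 2 [ 0.24  0.58  0.13  1.72 -0.1   0.85 -1.77]
3.141592653589793 3 [ 0.16  0.62  0.26  1.66 -0.2   0.88 -2.21]
3.141592653589793 4 [ 0.1   0.67  0.4   1.6  -0.3   0.93 -2.63]
```

```bash
python3 - <<'E'
import pickle,cv2
d=pickle.load(open("d0.pkl","rb"))
a=d["scene"]["img"][195:255,305:365,::-1];b=d["side"]["img"][235:295,205:275,::-1]
z=lambda i:cv2.resize(i,None,fx=6,fy=6,interpolation=2)
cv2.imwrite("pics/btn.png",cv2.hconcat([z(a),z(b)]))
E
```

```text
(no output)
```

View pics/btn.png

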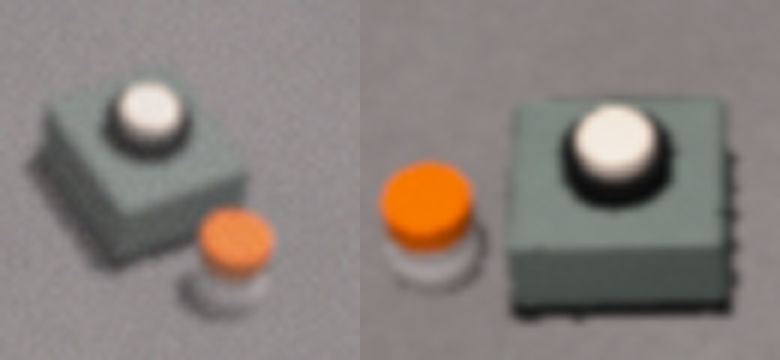

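```bash
cat >> h.py <<'E'
Q=np.array([.5725,-.2998,2.010])
def pose(k,off,z,rad=.043):
    an=Q[2]-k*np.pi/6; e=np.array([np.cos(an),np.sin(an)]);n=np.array([-e[1],e[0]])
    return np.r_[Q[:2]+rad*e+off*n,z],down(an+np.pi/2)
E
python3 - <<'E'
from h import *
from rig import r,effector,camera
effector.close(20)
p,o=pose(2,.030,.20); r.move_ptp(p,o)
r.move_l(pose(2,.030,.15)[0]); F0=r.current_ft_force()
r.move_l(pose(2,.030,.091)[0],feed=.08)
print(r.current_clock(),r.current_eef_pos()-pose(2,.03,.091)[0],r.current_width(),F0,r.current_ft_force())
c=camera("wrist");s=camera("side")
cv2.imwrite("pics/w1.png",cv2.hconcat([c["img"][:,:,::-1][60:360,100:460],cv2.resize(s["img"][100:220,210:330,::-1],(300,300))]))
E
```

```text
3.9167 [ 3.81409368e-04 -7.16678423e-06  3.32607901e-04] -0.00018170838265494792 [ 0.21395105 -0.11610509  0.24988381] [1.44535838 0.33278248 1.11995834]
```

View pics/w1.png

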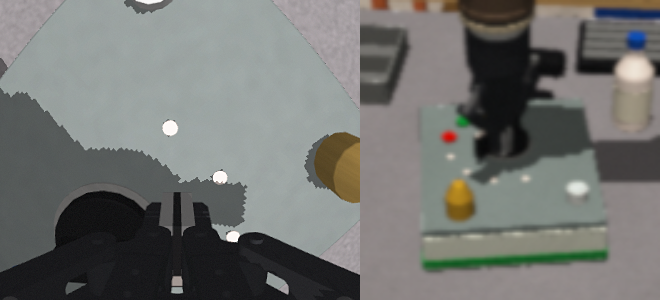

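```bash
cat > push.py <<'E'
import sys
from h import *
from rig import r,effector,camera
k0,k1,off0,off1=map(float,sys.argv[1:5])
F0=r.current_ft_force()
for t in np.linspace(0,1,9)[1:]:
    p,o=pose(k0+(k1-k0)*t,off0+(off1-off0)*t,.091); r.move_l(p,o,feed=.02)
    F=r.current_ft_force()-F0; n=Ro.from_rotvec(o).as_matrix()[:,0]
    print(round(k0+(k1-k0)*t,2),"along push %.2f"%-(F@n),"F",F.round(1))
r.sleep(.4); print("after",(r.current_ft_force()-F0).round(1),r.current_clock())
s=camera("scene");cv2.imwrite(sys.argv[5],cv2.resize(s["img"][200:290,155:270,::-1],None,fx=5,fy=5,interpolation=2))
E
python3 push.py 2 2 .030 .0175 pics/p0.png; python3 push.py 2 2.7 .0175 .016 pics/p1.png
```

```text
2.0 along push 1.18 F [ 1.  -0.7  0. ]
2.0 along push 0.71 F [ 1.2  0.4 -0.2]
2.0 along push 0.48 F [ 0.7  0.2 -0.9]
2.0 along push -0.48 F [-0.5  0.2 -0.4]
2.0 along push 0.90 F [ 0.9 -0.2  0.3]
2.0 along push 0.83 F [1.6 0.8 0.3]
2.0 along push 1.77 F [ 1.7 -0.6 -0.2]
2.0 along push 0.69 F [ 0.4 -0.7 -0.2]
after [0.5 0.8 0.1] 6.4167
2.09 along push -1.09 F [-0.7  0.9  1.3]
2.17 along push -2.05 F [-1.2  1.7  1.7]
2.26 along push -1.38 F [-0.2  1.8  1.1]
2.35 along push -1.91 F [-0.9  1.8  0.5]
2.44 along push -1.40 F [-0.4  1.5  0. ]
2.53 along push 0.36 F [ 0.1 -0.4  0.9]
2.61 along push -1.08 F [-0.5  1.   1.5]
2.7 along push -0.90 F [-0.5  0.8  0.1]
after [-0.5  0.8  1.1] 9.0
```

View pics/p1.png

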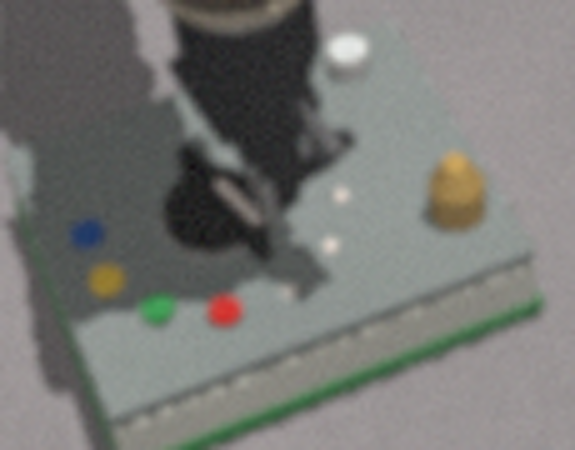

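The stripe now runs (217,182)→(258,222), so the selector has gone one click to the fourth position. The force dropped at 2.5 clicks, as modelled. Two more clicks to go.

```bash
python3 push.py 2.7 3.7 .016 .016 pics/p2.png; python3 push.py 3.7 4.68 .016 .016 pics/p3.png; python3 - <<'E'
from h import *
from rig import r,camera
p,o=pose(4.68,.030,.091); r.move_l(p,feed=.05); p[2]=.2; r.move_l(p)
q=p+[-.05,.16,.02]; r.move_l(q,feed=.2)
s=camera("scene");t=camera("side")
import pickle;pickle.dump((s,t),open("d1.pkl","wb"))
z=lambda i:cv2.resize(i,(390,330),interpolation=2)
cv2.imwrite("pics/p4.png",cv2.hconcat([z(s["img"][205:285,160:255,::-1]),z(t["img"][135:210,225:314,::-1])]))
print(r.current_clock())
E
```

```text
2.82 along push 0.34 F [ 0.5 -0.1  0.6]
2.95 along push -0.24 F [-1.1 -0.3  0.1]
3.08 along push -0.88 F [-0.2  0.9 -0.1]
3.2 along push -1.42 F [-1.5  1.  -0.4]
3.32 along push -1.02 F [-1.5  0.7  0.1]
3.45 along push -0.34 F [0.  0.4 0.3]
3.58 along push 0.07 F [0.6 0.  0.3]
3.7 along push -0.28 F [-0.7  0.2 -0.3]
after [-0.8  0.1  0.5] 11.85
3.82 along push 0.93 F [-0.2 -0.9  0.5]
3.94 along push 0.62 F [-0.2 -0.6  0.9]
4.07 along push -0.89 F [-1.5  1.1  0.9]
4.19 along push 0.18 F [-0.3 -0.1  1.2]
4.31 along push 0.31 F [-0.2 -0.3 -0.1]
4.43 along push 0.80 F [-0.  -0.8 -0.1]
4.56 along push 1.61 F [-1.3 -1.2 -0.1]
4.68 along push 0.45 F [-1.1 -0.  -0.3]
after [-0.6 -0.2 -0.9] 14.7
17.15
```

View pics/p4.png

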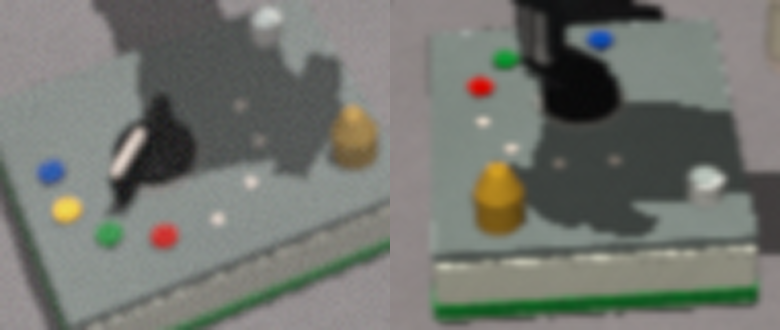

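The stripe runs (143,130)→(116,176) towards the green cap at (109,235). I'll check that numerically and triangulate the button.

```bash
python3 - <<'E'
import pickle
from h import *
from rig import r
s,t=pickle.load(open("d1.pkl","rb"))
f=lambda x,y:(160+x*95/390-.4,205+y*80/330-.4)
a=plane(s,f(144,130),.108)[:2];b=plane(s,f(116,177),.108)[:2]
w=lambda v:(Q[2]-np.arctan2(v[1],v[0]))/np.pi*6%12
print("k by tip",w(b-Q[:2]),"by direction",w(b-a),np.linalg.norm(b-Q[:2]))
# button triangulation, top disc only (bright)
d=pickle.load(open("d0.pkl","rb"));L=[]
for c,box in((d["scene"],(315,200,348,236)),(d["side"],(232,245,268,285))):
    L.append(ray(c,max(blobs(c["img"],(0,0,170),(180,70,255),box),key=lambda x:x[1])[0]))
A=np.c_[L[0][1],-L[1][1]];st=np.linalg.lstsq(A,L[1][0]-L[0][0],rcond=None)[0]
p=[L[i][0]+L[i][1]*st[i] for i in(0,1)];print("button",p,(p[0]+p[1])/2)
for z in(.062,.066,.07,.075): print(z,plane(d["scene"],(329.7,212.4),z),plane(d["side"],(247,257.6),z))
B=(p[0]+p[1])/2
for a in np.arange(-3,3.1,.5):
    j=r.solve_ik(np.r_[B[:2],.12],down(a)); print(a,None if j is None else j.round(2))
E
```

```text
k by tip 4.917582953079912 by direction 4.998389421389961 0.054304716526763136
button [array([0.57904027, 0.12435793, 0.07060763]), array([0.57932851, 0.12458796, 0.07046741])] [0.57918439 0.12447295 0.07053752]
0.062 [0.57166628 0.12856933 0.062     ] [0.58082744 0.11750677 0.062     ]
0.066 [0.57513973 0.12665418 0.066     ] [0.58010919 0.12084531 0.066     ]
0.07 [0.57861318 0.12473903 0.07      ] [0.57939095 0.12418385 0.07      ]
0.075 [0.58295499 0.12234509 0.075     ] [0.57849315 0.12835702 0.075     ]
-3.0 [ 0.14  0.58 -0.65  1.74  0.42  0.96  1.04]
-2.5 [ 0.21  0.62 -0.76  1.74  0.49  0.99  1.48]
-2.0 [ 0.37  0.75 -1.07  1.72  0.72  1.12  1.79]
-1.5 [-0.93  0.67  0.98  1.83 -0.66  1.   -2.74]
-1.0 [-0.47  0.5   0.24  1.8  -0.15  0.86 -2.73]
-0.5 [-0.39  0.49  0.13  1.79 -0.08  0.86 -2.3 ]
0.0 [-0.31  0.49  0.01  1.78 -0.01  0.86 -1.86]
0.5 [-0.24  0.5  -0.09  1.78  0.06  0.87 -1.42]
1.0 [-0.17  0.5  -0.19  1.77  0.12  0.88 -0.98]
1.5 [-0.1   0.51 -0.29  1.76  0.18  0.89 -0.54]
2.0 [-0.03  0.53 -0.38  1.76  0.24  0.9  -0.09]
2.5 [ 0.03  0.54 -0.48  1.75  0.3   0.92  0.35]
3.0 [ 0.11  0.57 -0.59  1.75  0.38  0.94  0.79]
```

The selector is at click index 5, the sixth position, which is the green cap. Now the button.

```bash
python3 - <<'E'
from h import *
from rig import r,camera
B=np.array([.579,.1245])
r.move_ptp(np.r_[B,.12],down(1.5))
fz=lambda:np.mean([(r.sleep(.02),r.current_ft_force()[2])[1] for _ in range(8)])
r.move_l(np.r_[B,.080],feed=.06); r.sleep(.2); F0=fz()
z=.080; L=[]
while z>.055:
    z-=.001; r.move_l(np.r_[B,z],feed=.02); F=fz()-F0; L.append((round(z,3),round(r.current_eef_pos()[2],4),round(F,2)))
    if F>6: break
s=camera("side"); print(L)
r.move_l(np.r_[B,.12],feed=.06); r.sleep(.2); r.move_l(np.r_[B+[-.12,-.03],.25],feed=.2)
r.sleep(.3)
t=camera("side");u=camera("scene")
zz=lambda i:cv2.resize(i,(260,260),interpolation=2)
cv2.imwrite("pics/b1.png",cv2.hconcat([zz(s["img"][225:295,205:275,::-1]),zz(t["img"][225:295,205:275,::-1]),zz(u["img"][195:285,160:250,::-1])]))
print(r.current_clock())
E
```

```text
[(0.079, np.float64(0.079), np.float64(-0.04)), (0.078, np.float64(0.078), np.float64(0.43)), (0.077, np.float64(0.077), np.float64(0.12)), (0.076, np.float64(0.076), np.float64(-0.09)), (0.075, np.float64(0.075), np.float64(0.35)), (0.074, np.float64(0.074), np.float64(0.26)), (0.073, np.float64(0.073), np.float64(-0.14)), (0.072, np.float64(0.0721), np.float64(1.15)), (0.071, np.float64(0.0711), np.float64(1.73)), (0.07, np.float64(0.0701), np.float64(1.99)), (0.069, np.float64(0.0691), np.float64(2.78)), (0.068, np.float64(0.0681), np.float64(2.59)), (0.067, np.float64(0.0671), np.float64(3.32)), (0.066, np.float64(0.0662), np.float64(5.34)), (0.065, np.float64(0.066), np.float64(14.16))]
27.8833
```

View pics/b1.png

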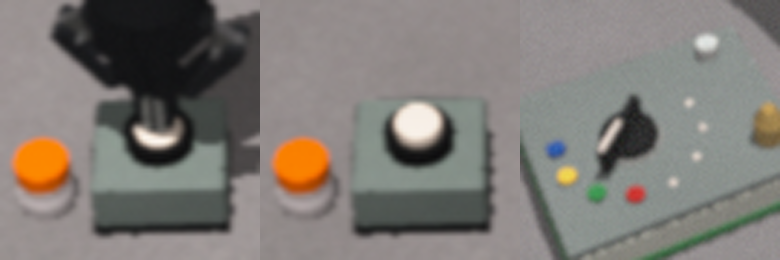

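The pictures show the button pressed to its stop and then back up, with the jar unmoved. The selector still points at green, and the arm is clear.

```bash
python3 -c "
from rig import r
r.close_job(); print(r.current_clock())"
```

```text
the job is handed in; nothing more can be done
the job is handed in; nothing more can be done
```

The job is done and handed in at about 28 s of the 61 s allowed; `close_job` gives no verdict, so the outcome below rests on my own checks.

- **Selector:** I pushed the wing clockwise three clicks with the closed fingertips, from the third position to the sixth, where the green cap is. The noisy push readings stayed at about 2 N or less. Measured from the picture afterwards, the wing sits at 4.92 clicks by its tip and 5.00 by the stripe's direction, against 5 for green. The picture after the button press still showed it at green.
- **Button:** I then pressed the shutter button. Contact came at about z = 0.072 and the hard stop at 0.066, which is the full 6 mm travel. My last 1 mm step ran into the stop at 14 N, more than the 4 N the spring needs. The picture after lifting off showed the button back up.
- **Everything else:** The lens cell, objective and jar looked unmoved in the pictures, and the arm ended clear of everything. I did not check the cleaner, mug, slide box or gamepad after the start, but no move went near them at their height.
- **Force readings:** They carried about 1 N of noise, and the force drop was only clear on the first click. I confirmed clicks two and three by picture only.

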